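Catch a portion from the chute dispenser and lid the bowl

ROBOT

A 7-joint arm with a two-finger parallel gripper is mounted at the origin on a cart in front of the work surface, level with it; the furniture and walls round the work are solid. World frame = base frame: x ahead of the robot, y to its left, z up, the work surface at z = 0. Lengths are in m, angles in rad, forces in N, time in s.
With the tool pointing down it reaches from about 0.4 to 0.9 m from the base axis. Payload 5.5 kg.
Tool frame: the origin (TCP) lies midway between the tips of the shut fingers; the grasp point (between the pads) lies 19 mm behind it (manip.grip_depth is the distance from the TCP to the grasp point, in m); z points along the fingers, y is the line along which they close (so a half turn about z gives the same grasp; the last joint's range is limited). The gripper opens to 92 mm and grips with 3 to 60 N. Pads are 19 mm wide; open, the fingers measure 130 mm over their backs; the gripper's body (75 mm by 190 mm) begins 47 mm behind the grasp point.
Start: joints at [1.41, 0.501, -0.427, 1.55, 0.221, 1.138, -0.21], TCP at [0.267, -0.592, 0.227] pointing down, gripper open.
Joint ranges: [-2.88, 2.88], [-0.31, 2.03], [-1.54, 1.56], [0.2, 2.42], [-1.41, 4.55], [0.19, 2.02], [-2.57, 2.57]. Speed limits (rad/s): [2.57, 2.57, 3.14, 3.14, 3.14, 3.14, 3.14].

INTERFACE

Orientations are given as a unit quaternion [x, y, z, w].
In Python, from bench import manip, effector, viewer gives the robot as it stands. Calls block until the motion is done:
- manip.move_pose(position, orientation): joint-space move of the TCP to a pose.
- manip.servo_line(position, ori=None, vel=0.15): straight line of the TCP; ori=None keeps the orientation; vel is the mean speed in m/s.
- manip.movej(angles): joint-space move.
- effector.open_jaws() and effector.close(f_grip=None): open the fingers fully, or close them until they stop; f_grip is the grip in N (None keeps the last).
- manip.sleep(seconds).
- manip.solve_ik(position, orientation): joint angles nearest the present ones, or None.
- viewer.get_image(name): name is "scene" or "top"; returns the picture (400x640x3 uint8, red, green, blue); there is no depth.
- viewer.get_calibration(name): a dict with "vfov" (degrees; the focal length in pixels is half the picture's height over the tangent of half this angle, whatever the lens; pixels are square), "cx", "cy" (the principal point, pixels), "eye" and "attitude" of the camera in the world. Camera axes: x right, y down, z forward; pixel columns grow to the right and rows downward; lengths in m; the calibration is good to about 2 mm. A picture is of the moment at which its call begins. get_calibration takes no time and is no camera call.
A pose or a line that the arm cannot do raises manip.PlanningError and nothing moves.
- manip.hand_in(): hands the job in; it is judged then, once.
Readings, each from a call of its own:
- manip.current_clock(): time.
- manip.current_q(): joint angles.
- manip.current_joint_velocities(): joint speeds.
- manip.current_tau(): joint torques, N m.
- manip.current_tool_pos(): TCP position.
- manip.current_tcp_rot(): TCP orientation.
- manip.current_force(): force on the tool from outside, world axes, zero at the start.
- manip.current_wrist_torque(): the same for the moment, N m.
- manip.current_finger_gap(): finger opening in m.
- manip.current_gripper_force(): force on a finger pad.
Only numpy, scipy, OpenCV 4.12 (cv2) and the standard library are available. Lean on these libraries where they do the work, as an engineer would, in place of code of your own. Each camera call takes 0.05 s, during which the arm holds its last target. There are 200 camera calls.

TASK

Hold the steel bowl under the mouth of the chute dispenser and push the paddle back with it, so that all five cheese chunks slide off the chute into the bowl and none is spilled. Then stand the bowl upright on the worktop, let the paddle spring back, and put the lid squarely on the bowl. Leave the other things where they are.

Things in the scene. Friction and masses are not known exactly. Their poses are not given: they have to be found in the camera images.
- dispenser: Fixed steel chute, 320 mm tall, 86 mm wide. Origin on the worktop straight below the middle of its lip; +x points to its back (135 mm behind), so pieces come off along -x. Trough 72 mm wide, sloping 38 degrees. Its sides reach down to 180 mm above the worktop 20 mm before the lip; sides and clear visor end 57 mm before it, 225 mm up. Side plates begin 45 mm behind the lip.
- lip (a point): Middle of the lower edge of the chute floor, 200 mm above the worktop; axes as the dispenser's. Pieces drop off here and land 10 to 60 mm in front of it, depending on the fall.
- paddle (a joint): Sprung rocker under the chute, rad: 0 = at rest, its low fence stands across the mouth and holds the pieces back; pushing the paddle towards the dispenser's back (+x, about 3 N) lowers the fence: clear of the floor from about 0.28, stop at 0.40. It springs back by itself.
- paddle_face (a point): Middle of the front face of the push paddle, a dark upright plate 70 mm wide and 60 mm tall hanging below the mouth; at rest 17 mm in front of the lip and 113 mm above the worktop (its lower edge 83 mm above). It moves back about 40 mm and down about 20 mm when pushed fully.
- bowl: Loose plain steel bowl, 136 mm across the rim, 70 mm tall, foot 68 mm across, wall 4 mm thick, sloping outwards by 25 degrees from foot to rim; about 0.2 kg. Origin at the centre of its underside, z up.
- bowl_mouth (a point): Centre of the bowl's mouth, at rim height (70 mm above its underside).
- bowl_middle (a point): Point on the bowl's axis, 35 mm above its underside.
- lid: Loose steel lid for the bowl: disc 144 mm across and 4 mm thick with a tapered plug below it (8 mm deep, 100 to 108 mm across) that goes inside the bowl's rim, and an upright black knob on top. Origin at the centre of the plug's underside, z up; disc from 8 to 12 mm, knob from 12 to 51 mm. Fully on, its origin is 62 mm above the bowl's.
- lid_knob (a point): Grip point on the lid's axis, 38 mm above its underside; the knob is about 26 mm thick there, the disc's top 26 mm below.
- chunk_1: Loose chunk of hard cheese, a rough block about 26x24x24 mm, 20 g; at the start on the chute behind the fence. Origin at its centre.
- chunk_2: Loose chunk of hard cheese, a rough block about 26x24x24 mm, 20 g; at the start on the chute behind the fence. Origin at its centre.
- chunk_3: Loose chunk of hard cheese, a rough block about 26x24x24 mm, 20 g; at the start on the chute behind the fence. Origin at its centre.
- chunk_4: Loose chunk of hard cheese, a rough block about 26x24x24 mm, 20 g; at the start on the chute behind the fence. Origin at its centre.
- chunk_5: Loose chunk of hard cheese, a rough block about 26x24x24 mm, 20 g; at the start on the chute behind the fence. Origin at its centre.
- tin: Bystander: round food tin, 76 mm across, 58 mm tall. Origin at the centre of its underside.
- dredger: Bystander: steel flour shaker with side handle, 112 mm tall. Origin at the centre of its underside.
- timer: Bystander: round kitchen timer, 68 mm across, 36 mm tall. Origin at the centre of its underside.
- pad: Bystander: flat order pad, 142x86x11 mm. Origin at the centre of its underside.
Mind the look-alikes: they are no part of the job. What is shaped like the bowl but blue, orange or turquoise is not meant.

How it is judged:
By the outcome, as a careful person would: the job done as asked, in the order asked, and still so for the second after the job is handed in, with the robot touching nothing.
It also fails if it takes over 64 s, if anything falls off the work surface, if the arm or the gripper's body presses on something with over 40 N, if the wrist force passes 120 N, or if a joint passes its speed limit or range.

## Working session

There is one attempt and no reset: what is moved stays moved. The work goes in short steps, each a Python script; the robot and the scene stay as the last script left them, time stands still between calls to the robot, and variables do not carry over. Pictures are saved under pics/ and viewed, at most 10 in all, crops included, and the job is handed in when it is done.

```bash
ls; mkdir -p pics; python3 - <<'E'
from bench import manip, effector, viewer
import cv2
for n in("scene","top"):
    cv2.imwrite(f"pics/{n}0.png",viewer.get_image(n)[:,:,::-1]); print(viewer.get_calibration(n))
print(manip.current_clock(),manip.current_tcp_rot(),manip.grip_depth)
E
```

```text
pics
{'vfov': 47.91532374616499, 'cx': 322.9757308613725, 'cy': 205.85073964042905, 'eye': array([-0.29371124,  0.00655857,  1.71313468]), 'attitude': array([-0.60065202,  0.7578778 , -0.20214863,  0.15483642])}
{'vfov': 45.32014282627507, 'cx': 314.5892913658413, 'cy': 195.2814133040454, 'eye': array([ 0.42044832, -0.20089574,  1.66933617]), 'attitude': array([-0.70609044,  0.70675469, -0.02952565,  0.03259337])}
0.1 [ 9.77626767e-01  2.10345248e-01 -1.64033054e-04 -8.68340414e-04] 0.0188
```

View pics/scene0.png

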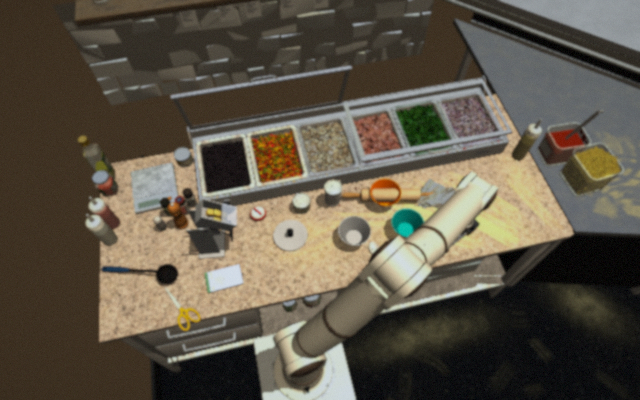

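View pics/top0.png

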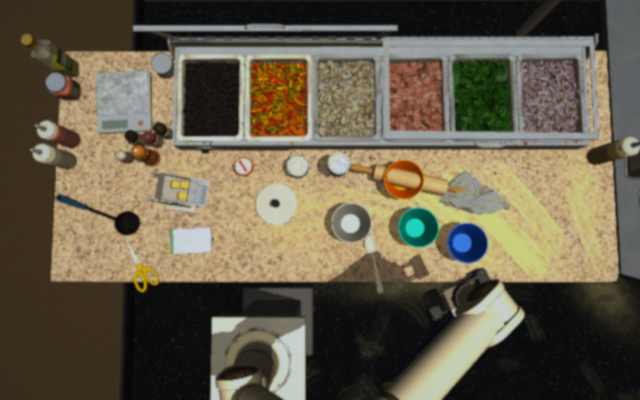

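The top view shows the steel bowl at about (351,223), the lid at (276,204), its knob at (275,203), and the dispenser at about (180,190). The blue, turquoise and orange bowls are decoys. Next I enlarge the dispenser.

```bash
cat > h.py <<'E'
import numpy as np, cv2
from scipy.spatial.transform import Rotation as R
from bench import manip, effector, viewer
C={n:viewer.get_calibration(n) for n in("scene","top")}
def ray(n,u,v):
    c=C[n]; f=200/np.tan(np.radians(c["vfov"]/2))
    return c["eye"],R.from_quat(c["attitude"]).apply([(u-c["cx"])/f,(v-c["cy"])/f,1])
def onz(n,u,v,z):
    e,d=ray(n,u,v); return e+d*(z-e[2])/d[2]
def proj(n,p):
    c=C[n]; f=200/np.tan(np.radians(c["vfov"]/2))
    q=R.from_quat(c["attitude"]).inv().apply(np.asarray(p)-c["eye"]); return f*q[...,0]/q[...,2]+c["cx"],f*q[...,1]/q[...,2]+c["cy"]
E
python3 - <<'E'
from h import *
a=cv2.imread("pics/scene0.png")[180:280,175:275];b=cv2.imread("pics/top0.png")[150:250,130:230]
c=cv2.imread("pics/top0.png")[160:260,300:400]
cv2.imwrite("pics/c1.png",np.hstack([cv2.resize(i,(400,400),interpolation=cv2.INTER_CUBIC) for i in(a,b)]))
print(onz("top",351,223,.07),onz("top",276,204,.01),onz("scene",354,233,.07),onz("scene",290,236,.01),onz("top",180,190,.3), onz("scene",215,215,.3))
print(proj("top",manip.current_tool_pos()),proj("scene",manip.current_tool_pos()))
top=cv2.imread("pics/top0.png")
hsv=cv2.cvtColor(top,cv2.COLOR_BGR2HSV)
for (u,v) in [(351,223),(333,223),(351,240),(276,195),(265,204),(351,206),(376,225)]: print(u,v,hsv[v,u])
E
```

```text
[ 0.46846918 -0.31530626  0.07      ] [ 0.53640399 -0.0597041   0.01      ] [ 0.45620514 -0.31423832  0.07      ] [ 0.53087296 -0.06115689  0.01      ] [0.55678315 0.19205845 0.3       ] [0.53210057 0.19398731 0.3       ]
(np.float64(448.4170541419033), np.float64(289.2602412128816)) (np.float64(444.438022403657), np.float64(244.21262557673427))
351 223 [ 67  11 211]
333 223 [ 22  39 124]
351 240 [ 21  40 101]
276 195 [ 32  23 202]
265 204 [ 26  28 202]
351 206 [24 39 98]
376 225 [ 19 108 196]
```

View pics/c1.png

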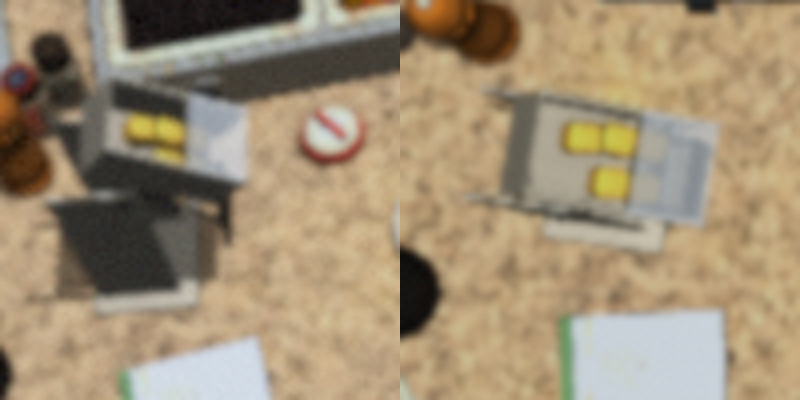

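The crops show the mouth facing right (world -y). The front visor edge runs from (209,181) to (205,205) in top, and from (237,206) to (236,225) in scene. The base flange lies at about u 166–195, v 208 in top.

```bash
cat >> h.py <<'E'
def tri(a,b):
    (e1,d1),(e2,d2)=ray("top",*a),ray("scene",*b)
    A=np.stack([d1,-d2],1); s=np.linalg.lstsq(A,e2-e1,rcond=None)[0]
    p,q=e1+s[0]*d1,e2+s[1]*d2; return (p+q)/2,np.linalg.norm(p-q)
def blob(n,img,z,xy,r=.09,sat=65):
    "centre of low-saturation thing near xy at height z"
    hsv=cv2.cvtColor(img,cv2.COLOR_BGR2HSV); m=(cv2.medianBlur(hsv[:,:,1],3)<sat).astype(np.uint8)
    u,v=proj(n,[*xy,z]); k=np.zeros_like(m); cv2.circle(k,(int(u),int(v)),int(r*330),1,-1); m*=k
    m=cv2.morphologyEx(m,cv2.MORPH_OPEN,np.ones((3,3)))
    c=max(cv2.findContours(m,0,1)[0],key=cv2.contourArea); e=cv2.fitEllipse(cv2.convexHull(c))
    return e,onz(n,*e[0],z)
E
python3 - <<'E'
from h import *
np.set_printoptions(precision=4,suppress=True)
T=lambda x,y:(130+(x-400)/4,150+y/4); S=lambda x,y:(175+x/4,180+y/4)
for nm,a,b in [("visorF_far",(718,125),(248,105)),("visorF_near",(700,222),(244,182)),("visorB_far",(640,112),(190,93)),("back_far",(537,93),(108,80)),("back_near",(505,198),(85,165)),("ch1",(581,138),(140,127)),("ch2",(619,138),(171,130))]:
    print(nm,*tri(T(*a),S(*b)))
for p in [(545,222),(547,240),(660,250),(664,228)]: print("fl top",onz("top",*T(*p),0))
for p in [(97,308),(197,300),(197,285)]: print("fl scene",onz("scene",*S(*p),0))
for n in("top","scene"):
    im=cv2.imread(f"pics/{n}0.png")
    print(n,"bowl",blob(n,im,.07,(.465,-.315),.08),"lid",blob(n,im,.012,(.536,-.06),.08))
E
```

```text
visorF_far [0.5888 0.1197 0.2366] 0.004392784957034566
visorF_near [0.5167 0.1356 0.222 ] 0.0038282987729345904
visorB_far [0.5941 0.1686 0.2701] 0.006849210116885645
back_far [0.604  0.2349 0.3029] 0.005727344700343949
back_near [0.5305 0.2642 0.2856] 0.000733930258224992
ch1 [0.5772 0.218  0.2545] 0.003364352212703177
ch2 [0.5789 0.1938 0.2362] 0.0053485444235998915
fl top [0.5323 0.325  0.    ]
fl top [0.5165 0.3228 0.    ]
fl top [0.5077 0.2238 0.    ]
fl top [0.5269 0.2207 0.    ]
fl scene [0.5265 0.3191 0.    ]
fl scene [0.5121 0.2184 0.    ]
fl scene [0.5288 0.2163 0.    ]
top bowl (((352.3163757324219, 224.1380157470703), (39.74197769165039, 46.72150421142578), 133.90631103515625), array([ 0.4647, -0.3197,  0.07  ])) lid (((275.9615783691406, 203.63809204101562), (41.40665054321289, 42.1032829284668), 30.888601303100586), array([ 0.5375, -0.0597,  0.012 ]))
scene bowl (((354.0779724121094, 230.5206298828125), (30.225238800048828, 33.71091842651367), 103.59846496582031), array([ 0.467 , -0.3175,  0.07  ])) lid (((289.916259765625, 234.76995849609375), (31.789691925048828, 34.57805633544922), 82.83341217041016), array([ 0.5356, -0.0619,  0.012 ]))
```

```bash
cat >> h.py <<'E'
LIP=np.array([.559,.185]); AD=83.5   # dispenser estimate
BOWL=np.array([.466,-.3185]); LID=np.array([.5365,-.0608])
RG,ZG=.0599,.0573                    # grasp point on the wall in bowl frame
def pose(bowl,ang,beta=0,flip=1):
    "TCP pose holding the bowl (origin at bowl), inward dir ang deg, bowl tipped by beta (far side up)"
    Rb=R.from_euler("z",ang,degrees=True)*R.from_euler("y",-beta,degrees=True)
    t=np.radians(25); z=np.array([np.sin(t),0,-np.cos(t)]); y=flip*np.array([np.cos(t),0,np.sin(t)])
    M=np.stack([np.cross(y,z),y,z],1)
    g=np.array([-RG,0,ZG])+z*manip.grip_depth
    return np.asarray(bowl)+Rb.apply(g),(Rb*R.from_matrix(M)).as_quat()
def catch(X,zr=.108,beta=10,dx=0):
    "bowl origin so that its leading rim is at local x=X, height zr"
    Rb=R.from_euler("z",AD,degrees=True)*R.from_euler("y",-beta,degrees=True)
    d=np.array([np.cos(np.radians(AD)),np.sin(np.radians(AD)),0])
    return np.r_[LIP,0]+d*X+[0,0,zr]-Rb.apply([.068,0,.07])
STAND=np.array([.41,.055])
E
python3 - <<'E'
from h import *
np.set_printoptions(precision=2,suppress=True)
print(catch(.019),catch(-.06))
for f in(1,-1):
    print("F",f)
    for a in(-110,-90,-70,-45,-20,0): print(a,*[manip.solve_ik(*pose([*BOWL,z],a,0,f)) for z in(0,.1)])
    print("catch",[manip.solve_ik(*pose(catch(X),AD,10,f)) for X in(-.1,.02)])
    for a in(AD,60,30): print("stand",a,[manip.solve_ik(*pose([*STAND,z],a,0,f)) for z in(0,.1)])
E
```

```text
[0.55 0.15 0.03] [0.55 0.07 0.03]
F 1
-110 [ 0.3   0.61 -0.15  1.94  0.73  0.82 -2.32] [ 0.49  0.47 -0.38  1.9   0.72  1.03 -2.24]
-90 [ 0.24  0.53 -0.07  2.12  0.9   0.61 -2.17] [ 0.63  0.39 -0.53  2.07  0.86  0.88 -2.05]
-70 [ 0.14  0.46  0.12  2.27  1.1   0.35 -2.02] [ 0.72  0.28 -0.53  2.21  0.93  0.65 -1.75]
-45 [ 0.59  0.41 -0.19  2.38  1.81  0.23 -2.12] [ 0.89  0.19 -0.5   2.32  0.81  0.34 -1.1 ]
-20 [ 1.59  0.71 -1.08  2.34  1.69  0.44 -1.18] [ 1.37  0.24 -0.76  2.31  0.15  0.25  0.17]
0 [ 1.72  0.78 -1.1   2.25  1.2   0.37 -0.23] [ 1.61  0.36 -0.89  2.21 -0.07  0.38  0.85]
catch [array([ 1.12,  0.94, -1.01,  1.89,  0.22,  0.77,  1.6 ]), array([ 0.89,  0.88, -0.97,  1.96,  0.14,  0.61,  1.49])]
stand 83.5 [array([ 1.15,  0.73, -1.02,  2.24,  0.33,  0.55,  1.42]), array([ 1.23,  0.45, -1.08,  2.2 , -0.06,  0.75,  1.69])]
stand 60 [None, array([ 1.45,  0.31, -1.25,  2.38, -0.25,  0.55,  1.49])]
stand 30 [None, None]
F -1
-110 [ 0.73  0.74 -0.71  1.93  1.07  1.08  0.6 ] [ 0.82  0.59 -0.83  1.89  0.93  1.2   0.75]
-90 [ 0.78  0.66 -0.73  2.1   1.23  0.92  0.76] [ 0.91  0.49 -0.88  2.06  1.01  1.01  0.99]
-70 [ 0.87  0.58 -0.73  2.25  1.42  0.73  0.94] [ 1.05  0.38 -0.93  2.2   1.08  0.78  1.28]
-45 [ 1.18  0.57 -0.86  2.36  1.72  0.55  1.24] [ 1.55  0.45 -1.29  2.31  1.24  0.64  1.71]
-20 [ 1.41  0.57 -0.85  2.35  1.72  0.26  1.86] [ 0.9   0.18 -0.25  2.32 -0.36  0.25 -2.5 ]
0 [ 1.    0.46 -0.2   2.27 -1.1   0.26 -1.26] [ 1.15  0.25 -0.37  2.22 -0.55  0.43 -1.86]
catch [array([ 0.86,  0.75, -0.62,  1.9 , -0.27,  0.77, -1.13]), array([ 0.7 ,  0.74, -0.69,  1.96, -0.3 ,  0.61, -1.28])]
stand 83.5 [array([ 0.87,  0.55, -0.66,  2.25, -0.21,  0.52, -1.22]), array([ 0.92,  0.31, -0.7 ,  2.21, -0.34,  0.78, -1.19])]
stand 60 [None, array([ 0.99,  0.15, -0.73,  2.39, -0.58,  0.61, -1.34])]
stand 30 [None, None]
```

```bash
python3 - <<'E'
from h import *
p,q=pose([*BOWL,.001],-90,0,-1); z=R.from_quat(q).apply([0,0,1])
manip.move_pose(p-z*.14,q); print(manip.current_clock(),manip.current_tool_pos()-(p-z*.14))
cv2.imwrite("pics/a.png",viewer.get_image("top")[:,:,::-1]); cv2.imwrite("pics/b.png",viewer.get_image("scene")[:,:,::-1])
a=cv2.imread("pics/a.png")[130:290,270:430];b=cv2.imread("pics/b.png")[150:310,270:430]
cv2.imwrite("pics/c2.png",np.hstack([cv2.resize(i,(400,400),interpolation=cv2.INTER_CUBIC) for i in(a,b)]))
E
```

```text
1.7333 [-1.78925268e-04 -1.31633468e-03  7.83370162e-05]
```

View pics/c2.png

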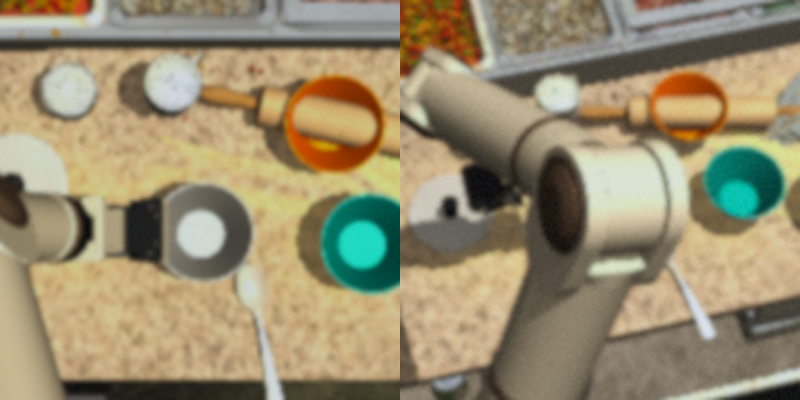

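The gripper comes in from the bowl's left side (+y). The bowl's rim centre is at about (352,223) in top, in line with the gripper, and the spoon is clear of it. Next I grasp the bowl and lift it.

```bash
sed -i 's/^BOWL=.*/BOWL=np.array([.468,-.3185]); LID=np.array([.5365,-.0608])/' h.py; python3 - <<'E'
from h import *
p,q=pose([*BOWL,.001],-90,0,-1); z=R.from_quat(q).apply([0,0,1])
manip.servo_line(p-z*.02,q,.12); manip.servo_line(p,vel=.05)
print(manip.current_force(), manip.current_tool_pos()-p)
effector.close(50); print(manip.current_finger_gap(),manip.current_gripper_force())
manip.servo_line(p+[0,0,.17],vel=.15)
print(manip.current_clock(),manip.current_finger_gap(),manip.current_force(),manip.current_wrist_torque())
cv2.imwrite("pics/a.png",viewer.get_image("top")[:,:,::-1]); cv2.imwrite("pics/b.png",viewer.get_image("scene")[:,:,::-1])
a=cv2.imread("pics/a.png")[130:290,270:430];b=cv2.imread("pics/b.png")[150:310,270:430]
cv2.imwrite("pics/c3.png",np.hstack([cv2.resize(i,(400,400),interpolation=cv2.INTER_CUBIC) for i in(a,b)]))
E
```

```text
[-0.0328101   0.06191524  0.76386224] [-2.20008138e-04  7.77513998e-05 -3.48523726e-04]
0.0030337009104165033 49.98881936073303
6.1417 0.00315630130135696 [-0.11733755  0.41202224 -1.4575312 ] [ 0.83205375 -0.16438677 -0.01393027]
```

View pics/c3.png

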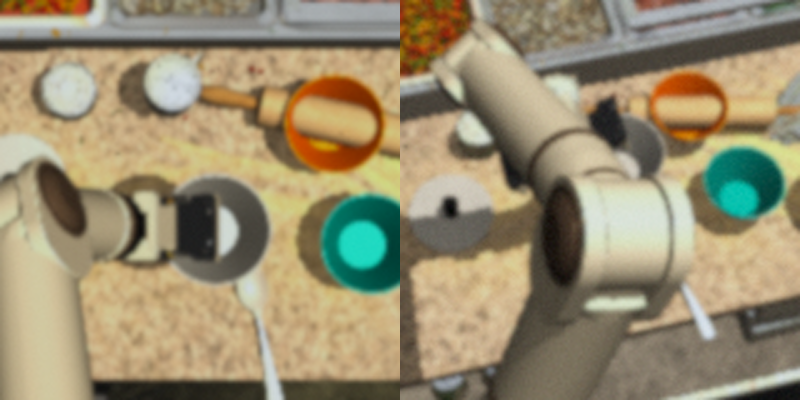

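The bowl is held by its rim, looks level, and its mouth centre is at about (360,222) in top. Next I turn it and bring it in front of the chute.

```bash
python3 - <<'E'
from h import *
np.set_printoptions(precision=3,suppress=True)
B=6
manip.move_pose(*pose([.48,-.08,.17],AD,0,-1)); print(manip.current_clock())
p,q=pose(catch(-.06,.160,B),AD,B,-1); manip.servo_line(p,q,.2)
p,q=pose(catch(-.035,.108,B),AD,B,-1); manip.servo_line(p,q,.12)
print(manip.current_clock(),manip.current_finger_gap(),manip.current_force(),manip.current_tool_pos()-p)
cv2.imwrite("pics/a.png",viewer.get_image("top")[:,:,::-1]); cv2.imwrite("pics/b.png",viewer.get_image("scene")[:,:,::-1])
a=cv2.imread("pics/a.png")[150:250,140:240];b=cv2.imread("pics/b.png")[170:270,175:275]
cv2.imwrite("pics/c4.png",np.hstack([cv2.resize(i,(400,400),interpolation=cv2.INTER_CUBIC) for i in(a,b)]))
E
```

```text
7.875
9.5667 0.0029289533345068304 [ 0.704 -0.715 -1.514] [ 0.    -0.001  0.   ]
```

View pics/c4.png

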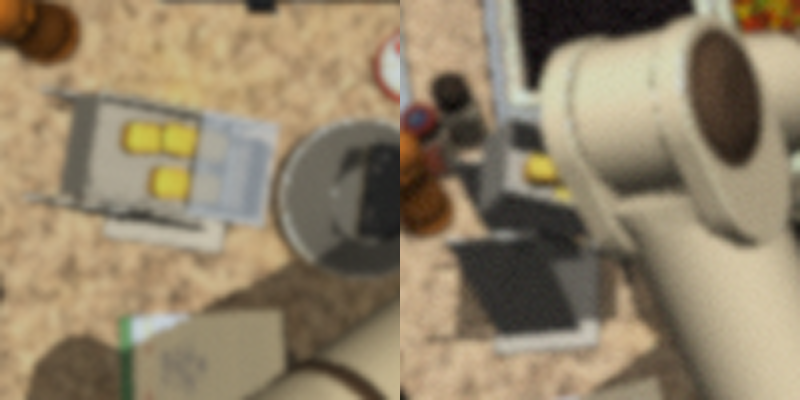

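The bowl is in front of the visor: leading rim at about (209,199) in top, visor end centre at about (208,193). I check the lateral offset numerically.

```bash
python3 - <<'E'
from h import *
np.set_printoptions(precision=3,suppress=True)
print("lead meas",onz("top",209.3,199.5,.108), "expected",np.r_[LIP,0][:2]+.001*-35*np.array([np.cos(np.radians(AD)),np.sin(np.radians(AD))]))
B=6;b=catch(-.035,.108,B);Rb=R.from_euler("z",AD,degrees=True)*R.from_euler("y",-B,degrees=True)
th=np.radians([0,60,90,120,-60,-90,-120]);rim=b+Rb.apply(np.stack([.068*np.cos(th),.068*np.sin(th),.07+0*th],1))
T=lambda u,v:((u-140)*4,(v-150)*4)
for t,(u,v) in zip(np.degrees(th),np.stack(proj("top",rim),1)): print("rim",t,np.round(T(u,v)))
d=np.array([np.cos(np.radians(AD)),np.sin(np.radians(AD)),0]);l=np.array([-d[1],d[0],0])
L=np.r_[LIP,0]
for nm,x,y,z in [("vis near",-.057,.043,.225),("vis far",-.057,-.043,.225),("fence?",-.0,0,.2),("back near",.135,.043,.305),("back far",.135,-.043,.305),("back near top",.135,.043,.32),("base45n",.045,.043,0),("base135n",.135,.043,0)]:
    p=L+d*x+l*y+[0,0,z]; print(nm,np.round(T(*proj("top",p))),np.round([(proj("scene",p)[0]-175)*4,(proj("scene",p)[1]-170)*4]))
E
```

```text
lead meas [0.545 0.15  0.108] expected [0.555 0.15 ]
rim 0.0 [278. 185.]
rim 59.99999999999999 [310. 262.]
rim 90.0 [350. 277.]
rim 119.99999999999999 [394. 271.]
rim -59.99999999999999 [329. 119.]
rim -90.0 [372. 113.]
rim -119.99999999999999 [412. 129.]
vis near [264. 232.] [245. 226.]
vis far [279. 119.] [243. 146.]
fence? [206. 170.] [187. 204.]
back near [-27. 195.] [ 11. 207.]
back far [-10.  76.] [ 14. 123.]
back near top [-35. 193.] [  6. 199.]
base45n [208. 234.] [180. 335.]
base135n [106. 223.] [ 92. 345.]
```

The estimate agrees with the picture to about 3 mm. Next I push the paddle.

```bash
python3 - <<'E'
from h import *
np.set_printoptions(precision=2,suppress=True)
B=6
d=np.array([np.cos(np.radians(AD)),np.sin(np.radians(AD)),0])
go=lambda X,v:manip.servo_line(pose(catch(X,.108,B),AD,B,-1)[0],vel=v)
f0=manip.current_force()@d
for X in (-.02,-.012): go(X,.06); print(X,manip.current_force()@d-f0)
go(.008,.08); print(.008,manip.current_force()@d-f0)
for X in np.arange(.011,.0255,.002):
    go(X,.05); f=manip.current_force()@d-f0; print(X.round(3),f.round(2))
    if f<-7: break
manip.sleep(1.2)
print(manip.current_clock(),manip.current_finger_gap(),manip.current_force(),manip.current_tool_pos()-pose(catch(X,.108,B),AD,B,-1)[0])
cv2.imwrite("pics/a.png",viewer.get_image("top")[:,:,::-1]); cv2.imwrite("pics/b.png",viewer.get_image("scene")[:,:,::-1])
a=cv2.imread("pics/a.png")[150:250,140:240];b=cv2.imread("pics/b.png")[170:270,175:275]
cv2.imwrite("pics/c5.png",np.hstack([cv2.resize(i,(400,400),interpolation=cv2.INTER_CUBIC) for i in(a,b)]))
E
```

```text
-0.02 -0.511147377970332
-0.012 -1.1744722702654466
0.008 -1.6680480814822103
0.011 -1.02
0.013 -2.96
0.015 -1.64
0.017 -3.28
0.019 -3.19
0.021 -3.38
0.023 -2.34
0.025 -3.85
13.95 0.0030907442948309165 [-0.05 -4.31 -4.78] [-0. -0. -0.]
```

View pics/c5.png

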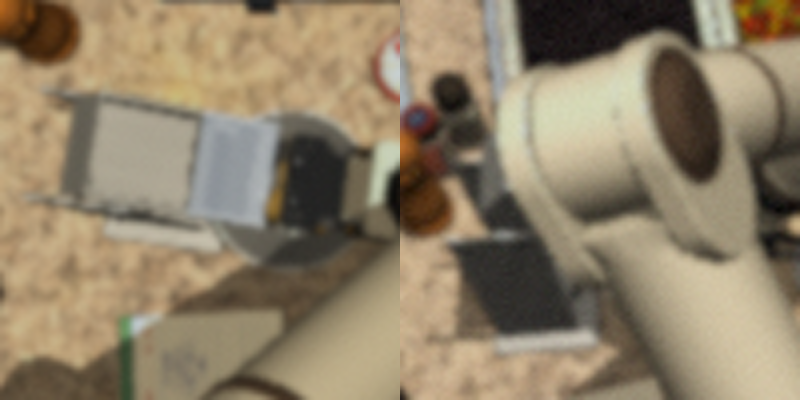

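The chute is empty, and yellow chunks show in the bowl at about (209,197) in top. Next I retreat, level the bowl and carry it to a free spot.

```bash
python3 - <<'E'
from h import *
np.set_printoptions(precision=3,suppress=True)
B=6
manip.servo_line(pose(catch(-.045,.108,B),AD,B,-1)[0],vel=.08)
p,q=pose(catch(-.06,.160,3),AD,3,-1); manip.servo_line(p,q,.12)
p,q=pose([*STAND,.06],AD,0,-1); manip.servo_line(p,q,.12)
print(manip.current_clock(),manip.current_finger_gap(),manip.current_force(),manip.current_tool_pos()-p)
f0=manip.current_force()[2]
for z in np.r_[.02,np.arange(.008,-.006,-.001)]:
    manip.servo_line(pose([*STAND,z],AD,0,-1)[0],vel=.06); f=manip.current_force()[2]-f0
    if f>2.5: break
print(z,f,manip.current_clock())
im=viewer.get_image("top")[:,:,::-1]; cv2.imwrite("pics/a.png",im)
cv2.imwrite("pics/c6.png",cv2.resize(im[150:300,130:330],(800,600),interpolation=cv2.INTER_CUBIC))
E
```

```text
17.025 0.0033435449533079607 [ 0.036  0.431 -2.835] [ 0.001 -0.     0.   ]
0.0 7.992529592970084 20.1917
```

View pics/c6.png

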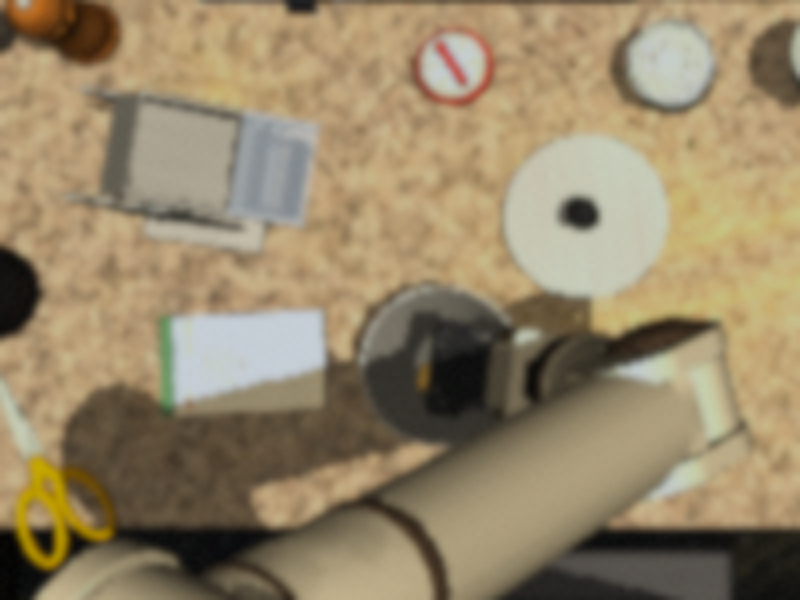

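The bowl stands at about (238,240) in top with the chunk tops visible inside. The worktop shows no spilled chunks, and the lid is at (276,204). Next I release the bowl, back off and measure both.

```bash
python3 - <<'E'
from h import *
np.set_printoptions(precision=4,suppress=True)
effector.open_jaws(); p,q=pose([*STAND,0],AD,0,-1); z=R.from_quat(q).apply([0,0,1])
manip.servo_line(p-z*.13,vel=.12)
def down(a,f): 
    y=np.array([np.cos(np.radians(a)),np.sin(np.radians(a)),0])*f; zz=np.array([0,0,-1.]); return R.from_matrix(np.stack([np.cross(y,zz),y,zz],1)).as_quat()
for a in (0,45,90,135,180,225,270,315):
    s=[manip.solve_ik([*LID,.12],down(a,1)),manip.solve_ik([*STAND,.2],down(a,1))]; print(a,*s)
manip.move_pose([.5,-.25,.25],down(90,-1) )
print(manip.current_clock())
for n in("top","scene"):
    im=viewer.get_image(n)[:,:,::-1].copy(); cv2.imwrite(f"pics/{n}7.png",im)
    print(n,"bowl",blob(n,im,.07,STAND,.08),"lid",blob(n,im,.012,LID,.08))
a=cv2.imread("pics/top7.png")[160:280,200:320];b=cv2.imread("pics/scene7.png")[190:310,200:320]
cv2.imwrite("pics/c7.png",np.hstack([cv2.resize(i,(400,400),interpolation=cv2.INTER_CUBIC) for i in(a,b)]))
E
```

```text
0 [-0.4303  0.4724  0.6204  1.9472 -0.3652  0.8343  0.3877] [-0.8454  0.0808  0.6835  2.1659 -0.0644  0.914  -0.1241]
45 [-0.2903  0.437   0.4384  1.9428 -0.2496  0.8144  1.07  ] [-0.6636  0.0757  0.4893  2.1613 -0.0449  0.9139  0.6374]
90 [ 0.7368  0.5631 -0.865   1.9084  0.5365  0.9187  1.1799] [ 0.6196  0.1428 -0.8682  2.1251  0.1361  0.9283  1.2454]
135 [ 0.9789  0.8453 -1.3028  1.9023  0.9083  1.1557  1.6796] [ 0.9543  0.2686 -1.2776  2.1191  0.3138  0.9667  1.8609]
180 [-0.7814  0.7344  1.1705  1.9565 -0.8083  1.0226 -2.3708] [ 1.0423  0.3813 -1.4334  2.1181  0.4485  1.0163  2.5128]
225 [-0.7213  0.6512  1.0537  1.9551 -0.7005  0.957  -1.6754] [-1.1382  0.1061  1.0061  2.1718 -0.113   0.916  -2.4218]
270 [-0.6375  0.575   0.915   1.9531 -0.5821  0.9011 -0.9917] [-1.0424  0.0941  0.8983  2.1701 -0.0929  0.9148 -1.6602]
315 [-0.5435  0.5182  0.7758  1.9505 -0.4742  0.8627 -0.3009] [-1.0221  0.0922  0.8759  2.1697 -0.0894  0.9147 -0.8791]
23.8417
top bowl (((240.0638885498047, 241.64537048339844), (39.56114959716797, 40.586692810058594), 136.10574340820312), array([0.4069, 0.0539, 0.07  ])) lid (((276.11407470703125, 203.77127075195312), (40.49538803100586, 41.62715148925781), 31.23149871826172), array([ 0.5371, -0.0603,  0.012 ]))
scene bowl (((266.6627502441406, 261.0184631347656), (47.616451263427734, 53.114112854003906), 153.50341796875), array([0.4161, 0.0514, 0.07  ])) lid (((286.4499206542969, 238.19322204589844), (34.441688537597656, 43.607051849365234), 48.50425720214844), array([ 0.5233, -0.0447,  0.012 ]))
```

View pics/c7.png

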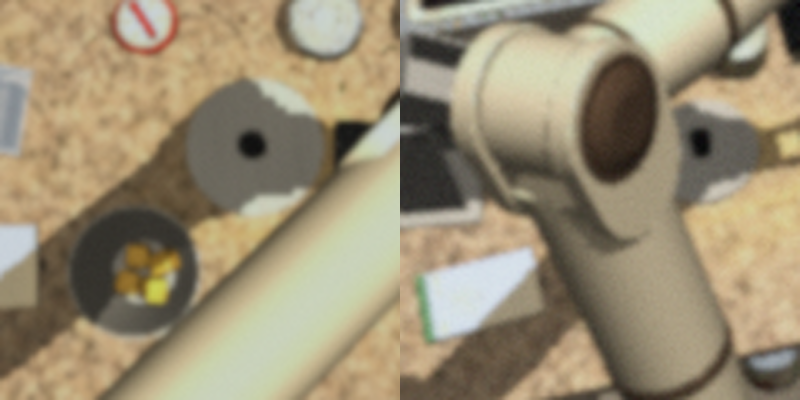

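The bowl's rim centre is at about (240,241) in top with the chunks inside, and the lid is unmoved at (276,204) with its knob at its centre. Next I fetch the lid and set it on the bowl.

```bash
cat > lid.py <<'E'
from h import *
np.set_printoptions(precision=4,suppress=True)
L=np.array([.5370,-.0602]); Bo=np.array([.4078,.0538])
q=manip.current_tcp_rot()
manip.servo_line([*L,.11],vel=.2); manip.servo_line([*L,.0205],vel=.1)
effector.close(30); print(manip.current_finger_gap(),manip.current_tool_pos(),manip.current_clock())
manip.servo_line([*L,.16],vel=.15); manip.servo_line([*Bo,.16],vel=.15); manip.servo_line([*Bo,.094],vel=.08)
f0=manip.current_force()[2]
for z in np.arange(.092,.076,-.001):
    manip.servo_line([*Bo,z],vel=.05); f=manip.current_force()[2]-f0
    if f>3: break
print("seat",z,f,manip.current_force(),manip.current_clock())
im=viewer.get_image("top")[:,:,::-1]; cv2.imwrite("pics/a.png",im)
E
python3 lid.py
```

```text
0.02513800213866587 [ 0.537  -0.0602  0.0205] 27.3667
seat 0.08199999999999999 9.07766620396257 [-1.9989 -0.4552  7.3284] 33.475
```

```bash
python3 - <<'E'
from h import *
np.set_printoptions(precision=4,suppress=True)
effector.open_jaws(); p=manip.current_tool_pos(); manip.servo_line(p+[0,0,.14],vel=.15)
q=manip.current_tcp_rot(); manip.move_pose([.45,-.3,.3],q); print(manip.current_clock())
for n in("top","scene"):
    im=viewer.get_image(n)[:,:,::-1].copy(); cv2.imwrite(f"pics/{n}8.png",im)
print(blob("top",cv2.imread("pics/top8.png"),.074,(.408,.054),.08))
a=cv2.imread("pics/top8.png")[150:270,130:290];b=cv2.imread("pics/scene8.png")[180:300,170:330]
cv2.imwrite("pics/c8.png",np.hstack([cv2.resize(i,(400,300),interpolation=cv2.INTER_CUBIC) for i in(a,b)]))
E
```

```text
37.125
(((239.60877990722656, 240.87005615234375), (43.342708587646484, 43.7956428527832), 163.76727294921875), array([0.4095, 0.0548, 0.074 ]))
```

View pics/c8.png

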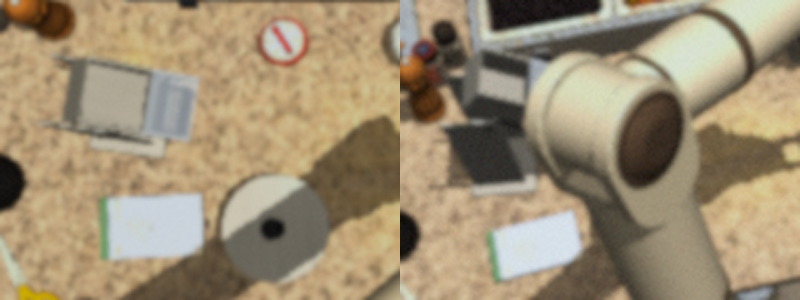

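The lid lies on the bowl, disc centre at (239.6,240.9) in top with the knob at its middle. The chute is empty, nothing is spilled and the paddle is free, so I hand in.

```bash
python3 -c "
from h import *
print(proj('top',[.4095,.0548,.113]));print(manip.hand_in())"
```

```text
(np.float64(237.6927645436756), np.float64(240.9427449811477))
the job is handed in; nothing more can be done
None
```

I handed the job in at about 37 s: the chute is empty, no spilled cheese showed in the pictures, and the bowl stands upright on the worktop with the lid on. I couldn't count all five chunks one by one in the bowl, and I took the paddle's return from the bowl being clear of it, not from a close look.

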